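Lengthen the bar rest by one hole

ROBOT

A 7-joint arm with a two-finger parallel gripper is mounted at the origin on the work surface. World frame = base frame: x ahead of the robot, y to its left, z up, the work surface at z = 0. Lengths are in mm, angles in rad, forces in N, time in s.
With the tool pointing down it reaches from about 425 to 950 mm from the base axis. Payload 16.7 kg.
Tool frame: the origin (TCP) lies midway between the tips of the shut fingers; the grasp point (between the pads) lies 19 mm behind it; z points along the fingers, y is the direction in which the jaws open and shut (so a half turn about z gives the same grasp; the last joint's range is limited). The gripper opens to 94 mm and grips with 3 to 60 N. Pads are 16 mm wide; open, the fingers measure 119 mm over their backs; the gripper's body (75 mm by 177 mm) begins 78 mm behind the grasp point.
Start: joints at [0.982, 0.426, 0.074, 1.606, -0.034, 1.111, -0.067], TCP at [287.352, -610.74, 205.467] pointing down, gripper open.
Joint ranges: [-2.85, 2.85], [-0.5, 2.14], [-1.23, 1.37], [0.21, 2.46], [-1.02, 4.16], [0.16, 2.05], [-2.73, 2.73]. Speed limits (rad/s): [1.89, 1.89, 2.39, 2.39, 3.01, 3.01, 3.01].

INTERFACE

Orientations are given as a unit quaternion [x, y, z, w].
In Python, from cell import readout, eyes, job, finder gives the robot as it stands.
- The arm moves only by the tool play_rows, never from a script. Its argument "rows" is a list of rows, each an object of numbers: "rx", "ry", "rz": the turn, a rotation vector about the world's x, y, z in rad; "x", "y", "z": the shift along the world's x, y, z in mm; "grip": the closure, from 0 (fully open) to 1 (shut). In form: [{"rx": .., "ry": .., "rz": .., "x": .., "y": .., "z": .., "grip": ..}, ...]. A call has 1 to 12 rows; each row shifts and turns the commanded pose from where the row before left it; what a row does not reach is not made up. A row lasts 1/8 s, in which the tool goes at most 62.5 mm and 10.7 degrees, less where a joint would pass 70% of its speed; a pose out of reach is approached as far as the arm can. A call is refused whole if a number of a shift passes 62.5 or a number of a turn 0.188, either way. A call with a gripper value outside its range is refused whole. The fingers move at their own pace and stop on an object; "squeeze" is the grip in N (left out, the last holds). Time passes only in rows, so rows that do not move let the fingers close. It gives the time, the measured TCP pose, the force and the opening at its end, in the units of the state.
- readout.sense(): the state, without advancing time (a new reading comes with each control period).
- eyes.snapshot(name): name is "side" or "top" or "wrist"; returns a dict with "pixels" (480x640x3 uint8, red, green, blue), "range_z" (480x640 float32, mm along the optical axis (not along the pixel's ray), 0 where there is no reading), "fx", "fy", "cx", "cy" (pixels), "rvec" (rotation vector, rad) and "tvec" (3), from world to camera coordinates, as OpenCV has them; the wrist camera has in their place "tool_from_camera" (4x4, takes a point from camera to tool coordinates, whose origin is the TCP and whose axes are the flange's). Camera axes: x right, y down, z forward; pixel columns grow to the right and rows downward; lengths in mm; the calibration is good to about 2 mm. A picture is of the moment at which its call begins: read the wrist's pose just before it.
- job.sign_off(): hands the job in, once; it reports no verdict.
Trained networks look in a picture, given as the dict that the camera call returned (one of the last four; its "shot" number tells which), for a name from the list of things; names that differ only in an ending like _2 or _b are one class to them, and where a whole thing is asked for, a point or a joint stands for the part that bears it (a point fixed in the world has none). Each returns a list of dicts, best first, with "confidence" (0 to 1); they miss things now and then, are a little off and sometimes report something else, mostly with a low value. They report only what shows in the picture. A call takes as long as a camera call.
- finder.recognise(picture, name): "centre" ([x, y, z] in mm, in the coordinates of the camera as it stood for that picture, good to about 4 mm: the middle of the surface that is visible of it).
The state is a dict: "t": time; "q": joint angles; "qvel": joint speeds; "joint_efforts": joint torques, N m; "ee_pos": TCP position; "tcp_rot": TCP orientation; "wrist_force": force on the tool from outside, world axes, zero at the start; "torque": the same for the moment, N m; "finger_gap": finger opening in mm.
Only numpy, scipy, OpenCV 4.12 (cv2) and the standard library are available. Lean on these libraries where they do the work, as an engineer would, in place of code of your own. Each camera call takes 0.05 s, during which the arm holds its last target.

TASK

The next bar to be forged is longer, so lengthen the bar rest on the bench by one hole: squeeze the brass spring button flush with the blue outer tube, slide that tube outwards, away from the grey post, and let go once the button has snapped fully out in the very next hole. The holes were drilled by hand and are unevenly spaced, so go by feel: never force the tube hard against the button, and leave the other things on the bench where they are.

Things in the scene. Friction and masses are not known exactly. Their poses are not given: they have to be found in the camera images.
- stand: Bar-rest stand bolted to the bench: base plate 110 x 200 x 12 mm, and a grey post (36 x 24 mm, 126 mm tall) at its y = -128 mm carrying a bright square inner tube, level along its +y, axis 100 mm above the bench. Origin on the bench top straight below the button; +x: the side the button is on, +y: outwards (away from the post), z up.
- tube: Blue square outer tube, 30 x 30 mm, sleeved on the inner tube; slides only along the stand's y, stiffly, with 9 N of rubbing. Origin on its axis at its first hole, where the button sits at the start; axes as the stand's. It runs from y = -100 to 128 mm; the V fork at its front rises 75 mm above the axis.
- tube_holes (a point): Point on the tube's +x face 38 mm behind its first hole, where the next hole was meant to be. The holes are dark discs in a row; the next truly lies 30 to 46 mm behind the first (drawn anew each start, not measured), the third 35 mm behind that. 0.75 mm of play each way. Sliding the tube outwards brings the next hole over the button.
- button: Brass snap button, dome 12 mm across, on the inner tube at the height of the tube's axis; it moves along the stand's x only. Origin at the dome's tip: 20 mm from the tube's axis (5 mm proud of the face) when out, 15 mm when flush. Spring 1.8 N at first, 3.5 N when flush; a finger pad laid flat over it on the tube's face holds it flush.
- button_seat (a point): Point on the tube's +x face at the button's centre. With the button flush, the tube slides on at 11 to 16 N of push (9 to 11 N further on), so grip firmly, and the dome slips under its wall; it then rides there unaided and springs out by itself in the next hole, where it locks the tube hard. More than 12 N between button and tube damages it.
- hammer: Bystander: cross hammer lying on the bench, head 100 x 36 x 36 mm, shaft 280 mm. Origin under the head.
- tongs: Bystander: steel tongs lying on the bench, 340 mm long, 17 mm high. Origin 60 mm from the rivet on the rein side, on the bench.
- flux_bowl: Bystander: steel bowl, 110 mm across, 45 mm high. Origin under its centre.
- wire_brush: Bystander: brush lying on the bench. Origin under its middle.
- long_bar: Bystander: the next bar, square steel 14 x 14 x 420 mm, lying on the bench. Origin under its middle.
- punch: Bystander: round punch, 14 mm thick, 100 mm long, lying along y on the stand's base plate on its -x side. Origin under its middle.
- chisel: Bystander: small chisel, 14 mm thick, 100 mm long, lying along y on the stand's base plate on its +x side. Origin under its middle.

How it is judged (in metres and radians):
On the way, in this order (a step that is already met when the one before it is completed fails the run):
1. the button is pressed flush (3.5 mm or more of its 5 mm) while the tube is still at its first hole (x of button in the frame of stand below 0.0165 m and y of tube in the frame of stand below 0.004 m), for 0.1 s.
2. the tube has been slid outwards 27 to 50 mm and the button has snapped out (within 1 mm) in the next hole (y of tube in the frame of stand between 0.027 and 0.05 m and x of button in the frame of stand above 0.019 m), for 0.2 s.
At the end, for the whole second after the job is handed in: The blue tube stands still, 27 to 50 mm further out than at the start (only the next hole lies there), with the button fully out (within 1 mm) in that hole (all of step 2 and linear speed of tube below 0.005 m/s); the robot touches nothing.
It fails at once if more than 12 N between the tube and the spring button (contact force between button and tube above 12 N).
It fails at once if a bystander is moved by more than 20 mm (distance of any of hammer, tongs, flux_bowl, wire_brush, long_bar, punch, chisel from where it was at the start of the episode above 0.02 m).
It also fails if it takes over 43 s, if anything falls off the work surface, if the arm or the gripper's body presses on something with over 40 N, if the wrist force passes 120 N, or if a joint passes its speed limit or range.

## Working session

There is one attempt and no reset: what is moved stays moved. The work goes in short steps, Python scripts to look and compute and a tool call to move; the robot and the scene stay as the last step left them, time stands still between calls to the robot, and variables do not carry over. Pictures are saved under pics/ and viewed, and the job is handed in when it is done.

Besides the shell and the picture viewer there is one more tool, called after "Call:" by a JSON object that holds its "name" and its "arguments", one argument or row to a line. play_rows: Moves the arm, as the interface text tells. Its arguments: {"type":"object","properties":{"rows":{"type":"array"},"squeeze":{"type":"number"}},"required":["rows"]}

```bash
ls; mkdir -p pics
cat > h.py <<'E'
import numpy as np, cv2
from scipy.spatial.transform import Rotation as R
from cell import readout, eyes, job, finder
def save(p,n): cv2.imwrite('pics/'+n+'.png', p['pixels'][:,:,::-1])
def w(p,c):
    Rm=cv2.Rodrigues(np.array(p['rvec'],float))[0]
    return (np.asarray(c)-np.array(p['tvec']).ravel())@Rm
def px(p,u,v,z=None):
    z=p['range_z'][int(v),int(u)] if z is None else z
    return w(p,[(u-p['cx'])*z/p['fx'],(v-p['cy'])*z/p['fy'],z])
E
python3 - <<'E'
from h import *
s=readout.sense();print(s)
for n in ['side','top']:
    p=eyes.snapshot(n);save(p,n+'0')
    print(n,p['fx'],p['rvec'],p['tvec'])
    for o in ['stand','tube','tube_holes','button','button_seat','hammer','tongs','flux_bowl','wire_brush','long_bar','punch','chisel']:
        r=finder.recognise(p,o)
        print(o,[(round(a['confidence'],2),w(p,a['centre']).round(1)) for a in r[:2]])
E
```

```text
pics
{'t': 0.0, 'q': array([ 0.9815351 ,  0.4267172 ,  0.07385   ,  1.60660766, -0.03408687,
        1.11079048, -0.06712176]), 'qvel': array([-1.15070431e-04, -4.44405652e-04,  5.77214627e-04,  9.81541285e-05,
        6.30855685e-04, -1.14731732e-04, -4.13658848e-04]), 'joint_efforts': array([ 8.04029260e-04, -9.35809565e+01,  3.66726346e+00, -4.54168296e+01,
       -4.87382559e-02,  2.00912682e-02,  1.17895929e-04]), 'ee_pos': array([ 287.14589081, -610.39585299,  204.78517848]), 'tcp_rot': array([ 9.75928405e-01,  2.18090234e-01, -1.87971381e-04, -6.03118403e-04]), 'wrist_force': array([-0.18398086, -0.24423749, -0.06023716]), 'torque': array([-0.03633061,  0.01321045,  0.01261489]), 'finger_gap': 93.94763927125769}
side 543.0185158811798 [ 0.78683851 -2.4200824   1.27087918] [ 403.98426324  279.77003085 1333.90047654]
stand [(0.92, array([507.1, -68.5,  72. ]))]
tube [(0.78, array([523.2, -14.6, 113.9]))]
tube_holes [(0.55, array([524.1,  -6.7, 114.4]))]
button []
button_seat [(0.57, array([514.9, -65.5,  71.5]))]
hammer [(0.93, array([ 418.5, -541.3,   24.2]))]
tongs [(0.83, arr
[... 414 characters left out ...]
192]
stand [(0.74, array([509.9, -74.7,  91.8])), (0.22, array([532.3, -26.9, 118.6]))]
tube [(0.63, array([531.6, -26.6, 114.6])), (0.21, array([ 468.5, -104.7,   25.9]))]
tube_holes [(0.87, array([526.9, -30.3, 117.9])), (0.42, array([479.3, 454.8,  21.2]))]
button []
button_seat [(0.97, array([510.9, -75.6,  92.9]))]
hammer [(0.79, array([ 450.9, -562.2,   26.6]))]
tongs [(0.58, array([807.3, 203.5,  16.4])), (0.36, array([507.4, -79.5,  90.7]))]
flux_bowl [(0.87, array([345.5, 388.6,  18.7]))]
wire_brush [(0.78, array([480.3, 452.1,  18.8]))]
long_bar [(0.86, array([ 727.6, -310.1,   18.7]))]
punch [(0.47, array([ 468.1, -105.2,   25.7]))]
chisel [(0.57, array([ 550.4, -123.9,   29.6]))]
```

View pics/side0.png

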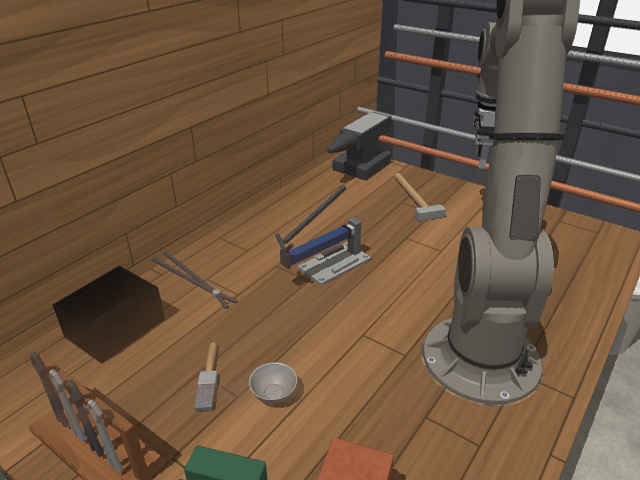

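View pics/top0.png

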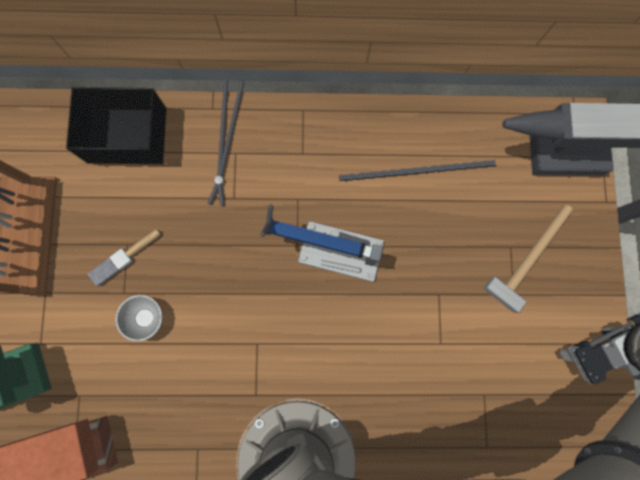

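```bash
cat >> h.py <<'E'
def cloud(p,mask):
    v,u=np.nonzero(mask); z=p['range_z'][v,u]; k=z>0; u,v,z=u[k],v[k],z[k]
    return np.c_[(u-p['cx'])*z/p['fx'],(v-p['cy'])*z/p['fy'],z]
def blue(p):
    h=cv2.cvtColor(p['pixels'],cv2.COLOR_RGB2HSV)
    return (h[...,0]>105)&(h[...,0]<130)&(h[...,1]>120)&(h[...,2]>30)
E
python3 - <<'E'
from h import *
for n in ['top','side']:
    p=eyes.snapshot(n); m=blue(p); m[:150]=0
    m=m&(np.indices(m.shape)[1]>200)&(np.indices(m.shape)[0]<300)&(np.indices(m.shape)[1]<420)
    c=w(p,cloud(p,m)); print(n,len(c))
    t=c[(c[:,2]>109)&(c[:,2]<121)]
    ctr=t[:,:2].mean(0);U,S,V=np.linalg.svd(t[:,:2]-ctr);d=V[0]*np.sign(V[0][1])
    a=(t[:,:2]-ctr)@d;b=(t[:,:2]-ctr)@np.array([d[1],-d[0]])
    print(len(t),ctr,d,np.percentile(a,[0,2,98,100]),np.percentile(b,[0,2,50,98,100]),np.median(t[:,2]))
    print('angle',np.degrees(np.arctan2(d[1],d[0])))
    v,u=np.nonzero(m); print(u.min(),u.max(),v.min(),v.max())
    # crop
    x0,x1,y0,y1=(240,400,190,300) if n=='top' else (265,385,200,290)
    cv2.imwrite(f'pics/{n}c.png',cv2.resize(p['pixels'][y0:y1,x0:x1,::-1],None,fx=5,fy=5,interpolation=cv2.INTER_CUBIC))
print(readout.sense()['t'])
p=eyes.snapshot('wrist');print(p['tool_from_camera'],p['fx'])
E
```

```text
top 1088
1034 [526.46231786 -43.58372312] [0.24441336 0.96967114] [-106.1523034  -101.75402442  104.0223105   109.75443936] [-13.7118519  -12.876646    -0.17040608  13.28844216  14.94075527] 115.76983595962008
angle 75.85283236453978
270 361 222 255
side 340
339 [521.82768941 -52.36459135] [0.26162775 0.96516885] [-96.6840646  -91.69270273  98.28810355 105.97698103] [-15.62501649 -14.36268338   0.03669166  13.94850787  16.52069234] 113.7449956076509
angle 74.8333307295375
289 347 227 254
1.4
[[ 1.06185821e-03 -9.60788783e-01 -2.77279258e-01  7.99365258e+01]
 [ 9.99999272e-01  8.61262957e-04  8.45233240e-04  2.36914498e-01]
 [-5.73280263e-04 -2.77279954e-01  9.60788998e-01 -1.79645418e+02]
 [ 0.00000000e+00  0.00000000e+00  0.00000000e+00  1.00000000e+00]] 378.9059219430174
```

View pics/topc.png

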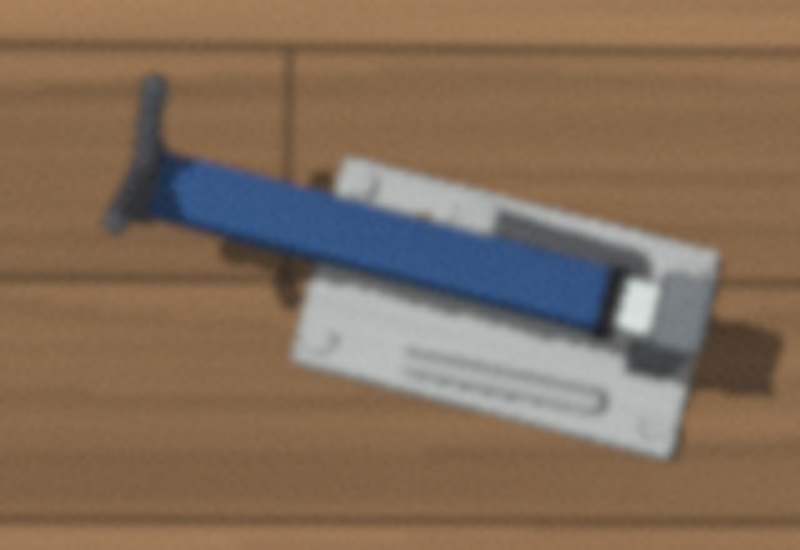

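View pics/sidec.png

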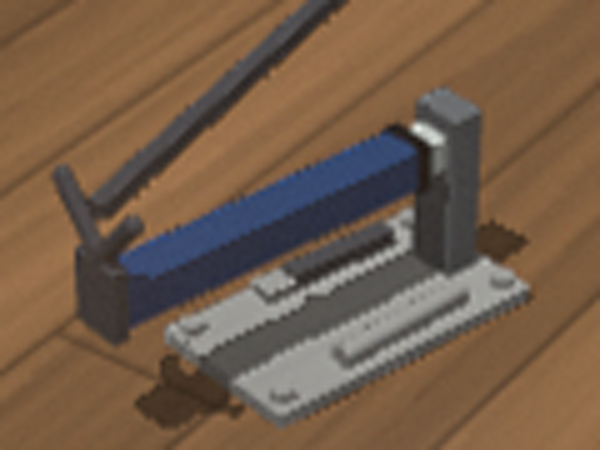

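Call:
{"name": "play_rows", "arguments": {
  "rows": [
    {"x":26,"y":50,"rz":-0.07},
    {"x":26,"y":50,"rz":-0.07},
    {"x":26,"y":50,"rz":-0.07},
    {"x":26,"y":50,"rz":-0.07},
    {"x":26,"y":50,"rz":-0.07},
    {"x":26,"y":50,"rz":-0.07},
    {"x":26,"y":50,"rz":-0.07},
    {"x":26,"y":50,"rz":-0.07},
    {"x":26,"y":50,"rz":-0.07},
    {"x":26,"y":50,"rz":-0.07,"rx":0,"ry":0},
    {"x":26,"y":40,"z":-5,"rx":0.055,"ry":0.17},
    {"x":5,"y":5,"z":-10,"rx":0.055,"ry":0.17}
  ]
}}

```text
schema error: expected keys rx, ry, rz, x, y, z, grip
```

Call:
{"name": "play_rows", "arguments": {
  "rows": [
    {"rx":0.02,"ry":0.08},
    {}
  ]
}}

```text
schema error: expected keys rx, ry, rz, x, y, z, grip
```

Run:
```python
from h import *
s=readout.sense();print(s['t'],s['ee_pos'],R.from_quat(s['tcp_rot']).as_matrix().round(3),s['wrist_force'])
p=eyes.snapshot('wrist');save(p,'w1')
np.savez('w1.npz',rgb=p['pixels'],z=p['range_z'],pos=s['ee_pos'],q=s['tcp_rot'],T=p['tool_from_camera'],K=[p['fx'],p['fy'],p['cx'],p['cy']])
```

```text
1.45 [ 287.33479992 -610.73047655  205.45088719] [[ 0.905  0.426 -0.   ]
 [ 0.426 -0.905  0.   ]
 [ 0.    -0.    -1.   ]] [-0.39511916  1.3043845   0.64126333]
```

View pics/w1.png

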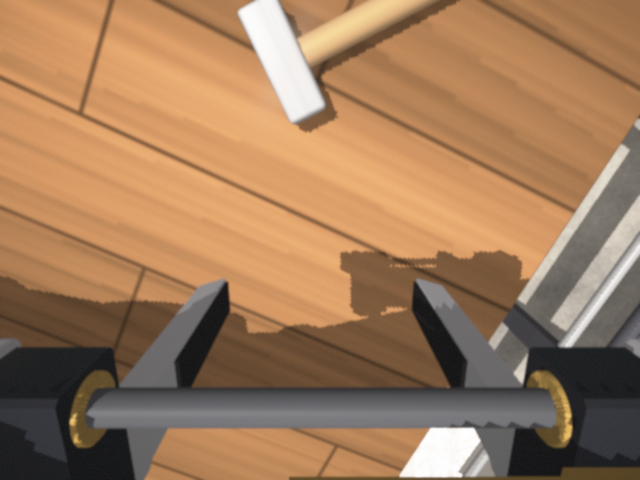

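Call:
{"name": "play_rows", "arguments": {
  "rows": [
    {"x":26,"y":50,"z":0,"rx":0,"ry":0,"rz":-0.07,"grip":0},
    {"x":26,"y":50,"z":0,"rx":0,"ry":0,"rz":-0.07,"grip":0},
    {"x":26,"y":50,"z":0,"rx":0,"ry":0,"rz":-0.07,"grip":0},
    {"x":26,"y":50,"z":0,"rx":0,"ry":0,"rz":-0.07,"grip":0},
    {"x":26,"y":50,"z":0,"rx":0,"ry":0,"rz":-0.07,"grip":0},
    {"x":26,"y":50,"z":0,"rx":0,"ry":0,"rz":-0.07,"grip":0},
    {"x":26,"y":50,"z":0,"rx":0,"ry":0,"rz":-0.07,"grip":0},
    {"x":26,"y":50,"z":0,"rx":0,"ry":0,"rz":-0.07,"grip":0},
    {"x":26,"y":50,"z":0,"rx":0,"ry":0,"rz":-0.07,"grip":0},
    {"x":26,"y":50,"z":0,"rx":0,"ry":0,"rz":-0.07,"grip":0},
    {"x":26,"y":40,"z":-5,"rx":0.045,"ry":0.17,"rz":0,"grip":0},
    {"x":5,"y":5,"z":-10,"rx":0.045,"ry":0.17,"rz":0,"grip":0}
  ]
}}

```text
t: 3.0
ee_pos: [580.0, -61.7, 191.8]
tcp_rot: [0.976, -0.125, -0.175, -0.023]
wrist_force: [-0.5, -1.6, 0.3]
finger_gap: 94.3
```

Call:
{"name": "play_rows", "arguments": {
  "rows": [
    {"x":0,"y":0,"z":0,"rx":0.02,"ry":0.08,"rz":0,"grip":0},
    {"x":0,"y":0,"z":0,"rx":0,"ry":0,"rz":0,"grip":0}
  ]
}}

```text
t: 3.25
ee_pos: [578.7, -65.9, 188.6]
tcp_rot: [0.968, -0.127, -0.215, -0.027]
wrist_force: [-1.1, -0.2, -0.3]
finger_gap: 94.2
```

```bash
cat > snapw.py <<'E'
import sys
from h import *
n=sys.argv[1]
s=readout.sense();print(s['t'],s['ee_pos'],R.from_quat(s['tcp_rot']).as_matrix().round(3),s['wrist_force'],s['qvel'].round(3))
p=eyes.snapshot('wrist');save(p,n)
np.savez(n+'.npz',rgb=p['pixels'],z=p['range_z'],pos=s['ee_pos'],q=s['tcp_rot'],T=p['tool_from_camera'],K=[p['fx'],p['fy'],p['cx'],p['cy']])
E
python3 snapw.py w2
```

```text
3.25 [578.69251353 -65.87007513 188.62885729] [[ 0.876 -0.257 -0.409]
 [-0.234 -0.966  0.107]
 [-0.423  0.002 -0.906]] [-1.0516145  -0.18867657 -0.34922739] [ 0.003 -0.069 -0.005  0.048  0.005 -0.051 -0.005]
```

View pics/w2.png

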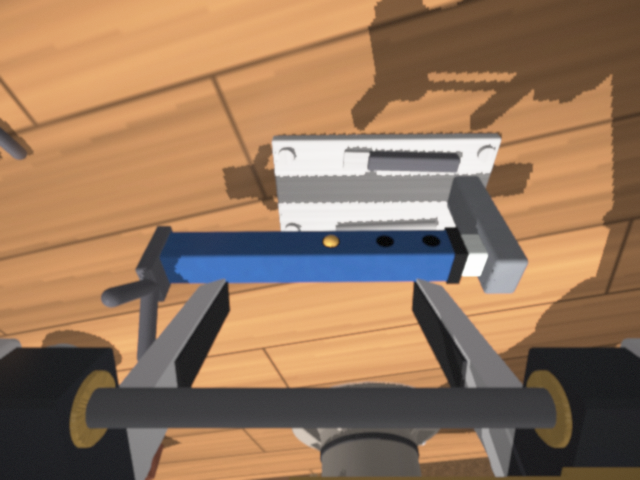

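```bash
cat > an.py <<'E'
import sys
from h import *
d=np.load(sys.argv[1]+'.npz'); fx,fy,cx,cy=d['K']; T=d['T']; Rt=R.from_quat(d['q']).as_matrix()
def tow(c): c=np.atleast_2d(c); return (c@T[:3,:3].T+T[:3,3])@Rt.T+d['pos']
z=d['z'];rgb=d['rgb']
h=cv2.cvtColor(rgb,cv2.COLOR_RGB2HSV); m=(h[...,0]>105)&(h[...,0]<130)&(h[...,1]>120)
m&=z>0
v,u=np.nonzero(m); Z=z[v,u]; C=tow(np.c_[(u-cx)*Z/fx,(v-cy)*Z/fy,Z])
top=C[(abs(C[:,2]-115)<4)]
ctr=top.mean(0);V=np.linalg.svd(top[:,:2]-ctr[:2],full_matrices=False)[2];dy=V[0]*np.sign(V[0][1]);dx=np.array([dy[1],-dy[0]])
print('top z',np.median(top[:,2]),'dir',dy,np.degrees(np.arctan2(dy[1],dy[0])))
b=(C[:,:2]-ctr[:2])@dx
face=C[(C[:,2]<108)&(C[:,2]>90)]; bf=(face[:,:2]-ctr[:2])@dx
bt=(top[:,:2]-ctr[:2])@dx
print('face b',np.percentile(bf,[5,50,95]),'top b',np.percentile(bt,[1,50,99]))
V2=np.linalg.svd(face[:,:2]-face[:,:2].mean(0),full_matrices=False)[2][0];V2=V2*np.sign(V2[1]);print('face dir',V2,np.degrees(np.arctan2(V2[1],V2[0])))
fb=np.median(bf)
gray=rgb.max(2)
# blobs
r0,r1=232,252
br=(h[...,0]<30)&(h[...,1]>100)&(rgb[...,0]>120)
dk=rgb.max(2)<40
def inter(u,v,off):
    o=tow([0,0,0])[0];e=tow([(u-cx)/fx,(v-cy)/fy,1])[0]-o
    t=(fb+off-(o[:2]-ctr[:2])@dx)/(e[:2]@dx); return o+t*e
def blob(mask,u0,v0,off):
    mk=np.zeros(mask.shape,np.uint8);mk[v0-12:v0+13,u0-12:u0+13]=mask[v0-12:v0+13,u0-12:u0+13]
    n,l,st,ce=cv2.connectedComponentsWithStats(mk)
    i=1+np.argmax(st[1:,4]); p=inter(*ce[i],off); 
    print(st[i],ce[i],p.round(1),'along',((p[:2]-ctr[:2])@dy).round(2)); return p
for a in sys.argv[2:]:
    k,u0,v0=a.split(','); blob(br if k=='b' else dk,int(u0),int(v0),2.5 if k=='b' else 0)
print('ctr',ctr,'dx',dx)
E
python3 an.py w2 b,331,241 d,385,241 d,431,241
```

```text
top z 115.50532938883187 dir [0.24713373 0.96898138] 75.69203409103274
face b [10.30640764 11.08270026 11.85820698] top b [-15.60064774   0.65046395  11.78732857]
face dir [0.24706237 0.96899958] 75.69625400537915
[323 236  15  11 132] [330.04545455 241.31818182] [539.3 -64.1 103. ] along -16.87
[377 236  16  11 140] [384.52142857 240.90714286] [ 526.6 -103.7  100.3] along -58.35
[423 236  17  10 139] [430.94244604 240.48201439] [ 517.9 -137.9  100.3] along -93.6
ctr [530.30873543 -44.43399932 115.25726017] dx [ 0.96898138 -0.24713373]
```

Call:
{"name": "play_rows", "arguments": {
  "rows": [
    {"x":-19,"y":2,"z":0,"rx":-0.036,"ry":-0.141,"rz":0,"grip":0},
    {"x":-19,"y":2,"z":0,"rx":-0.036,"ry":-0.141,"rz":0,"grip":0},
    {"x":-19,"y":2,"z":0,"rx":-0.036,"ry":-0.141,"rz":0,"grip":0},
    {"x":0,"y":0,"z":0,"rx":0,"ry":0,"rz":0.176,"grip":0},
    {"x":0,"y":0,"z":0,"rx":0,"ry":0,"rz":0.176,"grip":0},
    {"x":0,"y":0,"z":0,"rx":0,"ry":0,"rz":0.176,"grip":0},
    {"x":0,"y":0,"z":0,"rx":0,"ry":0,"rz":0.176,"grip":0},
    {"x":0,"y":0,"z":0,"rx":0,"ry":0,"rz":0.176,"grip":0},
    {"x":0,"y":0,"z":0,"rx":0,"ry":0,"rz":0.176,"grip":0},
    {"x":0,"y":0,"z":0,"rx":0,"ry":0,"rz":0.176,"grip":0},
    {"x":0,"y":0,"z":0,"rx":0,"ry":0,"rz":0.176,"grip":0},
    {"x":0,"y":0,"z":0,"rx":0,"ry":0,"rz":0.174,"grip":0}
  ]
}}

```text
t: 4.8
ee_pos: [521.0, -59.9, 191.7]
tcp_rot: [0.788, 0.616, 0.001, -0.0]
wrist_force: [0.3, 0.5, -0.4]
finger_gap: 94.1
```

Call:
{"name": "play_rows", "arguments": {
  "rows": [
    {"x":0,"y":0,"z":0,"rx":0,"ry":0,"rz":0,"grip":0},
    {"x":0,"y":0,"z":0,"rx":0,"ry":0,"rz":0,"grip":0}
  ]
}}

```text
t: 5.05
ee_pos: [521.2, -59.9, 191.1]
tcp_rot: [0.791, 0.612, 0.001, -0.001]
wrist_force: [-0.8, 0.8, -0.5]
finger_gap: 94.0
```

```bash
python3 snapw.py w3
python3 - <<'E'
from h import *
s=readout.sense();print(s['q'])
Rm=R.from_quat(s['tcp_rot'])
ey=np.array([.2471,.969,0]);ex=np.array([.969,-.2471,0])
G=R.from_matrix(np.c_[ey,-ex*-1*-1 if 0 else np.cross([0,0,-1],ey),[0,0,-1]])
print('need rot',(G*Rm.inv()).as_rotvec(),'shift',np.array([522.4,-59.8,81])-ey-s['ee_pos'])
E
```

```text
5.05 [521.18920571 -59.87352841 191.11048411] [[ 0.25   0.968 -0.   ]
 [ 0.968 -0.25   0.002]
 [ 0.002 -0.001 -1.   ]] [-0.76663445  0.82298901 -0.49014768] [-0.005  0.01   0.002 -0.008  0.001  0.005  0.011]
[ 0.29060294  0.21687492 -0.33957601  1.93821443  0.08219611  1.00061982
 -0.33832889]
need rot [-0.00253864 -0.00065588  0.0025708 ] shift [   0.9040726    -0.94414396 -109.95673655]
```

View pics/w3.png

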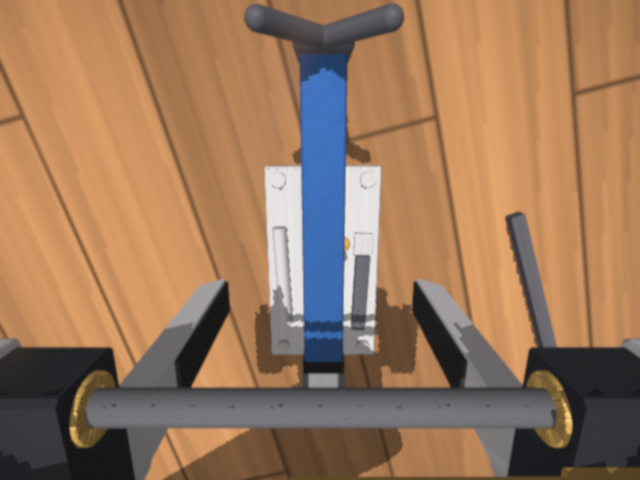

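Run:
```python
from h import *
d=np.load('w3.npz'); fx,fy,cx,cy=d['K']; T=d['T']; print(cx,cy)
rgb=d['rgb'];h=cv2.cvtColor(rgb,cv2.COLOR_RGB2HSV); m=(h[...,0]>105)&(h[...,0]<130)&(h[...,1]>120)
Rt=R.from_quat(d['q']).as_matrix()
def hit(u,v,zz):
    o=Rt@T[:3,3]+d['pos']; e=Rt@T[:3,:3]@np.array([(u-cx)/fx,(v-cy)/fy,1]); t=(zz-o[2])/e[2]; return o+t*e
ey=np.array([.2471,.969,0]);ex=np.array([.969,-.2471,0])
for v in (120,180,220,260,300):
    u=np.nonzero(m[v,250:400])[0]+250
    a,b=hit(u.min()-.5,v,115),hit(u.max()+.5,v,115)
    print(v,u.min(),u.max(),[(x-d['pos'])@ex for x in(a,b)],((a+b)/2-d['pos'])@ex)
br=(h[...,0]<30)&(h[...,1]>130)&(rgb[...,0]>120); vv,uu=np.nonzero(br[235:252,344:352]);
print(len(vv),vv.mean()+235,uu.mean()+344,vv.min()+235,vv.max()+235,(hit(uu.mean()+344,vv.mean()+235,101)-d['pos'])@ey)
```

```text
320.4413682227895 241.12133528929874
120 301 345 [np.float64(-13.123316104698947), np.float64(15.842693242863156)] 1.3596885690821026
180 303 343 [np.float64(-12.419215687131778), np.float64(15.11582040967525)] 1.3483023612717364
220 303 343 [np.float64(-12.837098523010408), np.float64(15.517177266773928)] 1.34003937188176
260 304 343 [np.float64(-12.56775268131969), np.float64(15.94314781136686)] 1.6876975650235302
300 304 342 [np.float64(-13.016774551042996), np.float64(15.66083429536306)] 1.3220298721600034
31 243.6451612903226 346.2258064516129 239 248 0.3505164861933343
```

Call:
{"name": "play_rows", "arguments": {
  "rows": [
    {"x":1.1,"y":-1,"z":-30,"rx":0,"ry":0,"rz":0,"grip":0},
    {"x":0,"y":0,"z":-40,"rx":0,"ry":0,"rz":0,"grip":0},
    {"x":0,"y":0,"z":-30,"rx":0,"ry":0,"rz":0,"grip":0},
    {"x":0,"y":0,"z":-10,"rx":0,"ry":0,"rz":0,"grip":0},
    {"x":0,"y":0,"z":0,"rx":0,"ry":0,"rz":0,"grip":0.3},
    {"x":0,"y":0,"z":0,"rx":0,"ry":0,"rz":0,"grip":0.5}
  ],
  "squeeze": 25
}}

```text
t: 5.85
ee_pos: [523.2, -60.8, 81.7]
tcp_rot: [0.789, 0.614, 0.001, -0.001]
wrist_force: [-0.4, -0.3, 0.8]
finger_gap: 77.3
```

Call:
{"name": "play_rows", "arguments": {
  "rows": [
    {"x":0,"y":0,"z":0,"rx":0,"ry":0,"rz":0,"grip":1},
    {"x":0,"y":0,"z":0,"rx":0,"ry":0,"rz":0,"grip":1},
    {"x":0,"y":0,"z":0,"rx":0,"ry":0,"rz":0,"grip":1}
  ]
}}

```text
t: 6.22
ee_pos: [522.6, -60.8, 80.7]
tcp_rot: [0.789, 0.614, 0.0, -0.002]
wrist_force: [-0.7, 0.1, -0.1]
finger_gap: 47.4
```

Call:
{"name": "play_rows", "arguments": {
  "rows": [
    {"x":0,"y":0,"z":0,"rx":0,"ry":0,"rz":0,"grip":1},
    {"x":0,"y":0,"z":0,"rx":0,"ry":0,"rz":0,"grip":1},
    {"x":0,"y":0,"z":0,"rx":0,"ry":0,"rz":0,"grip":1}
  ]
}}

```text
t: 6.6
ee_pos: [522.9, -60.8, 80.6]
tcp_rot: [0.789, 0.614, 0.0, -0.002]
wrist_force: [4.0, -1.3, -0.2]
finger_gap: 29.8
```

Call:
{"name": "play_rows", "arguments": {
  "rows": [
    {"x":0,"y":0,"z":0,"rx":0,"ry":0,"rz":0,"grip":1},
    {"x":0,"y":0,"z":0,"rx":0,"ry":0,"rz":0,"grip":1}
  ],
  "squeeze": 55
}}

```text
t: 6.85
ee_pos: [522.8, -60.8, 80.6]
tcp_rot: [0.789, 0.614, 0.0, -0.002]
wrist_force: [2.9, -1.3, 0.5]
finger_gap: 29.5
```

Call:
{"name": "play_rows", "arguments": {
  "rows": [
    {"x":0.25,"y":0.97,"z":0,"rx":0,"ry":0,"rz":0,"grip":1}
  ]
}}

```text
t: 6.98
ee_pos: [522.9, -60.7, 80.6]
tcp_rot: [0.79, 0.614, -0.0, -0.001]
wrist_force: [0.6, -9.4, 3.6]
finger_gap: 29.5
```

Call:
{"name": "play_rows", "arguments": {
  "rows": [
    {"x":0.25,"y":0.97,"z":0,"rx":0,"ry":0,"rz":0,"grip":1}
  ]
}}

```text
t: 7.1
ee_pos: [523.0, -60.3, 80.6]
tcp_rot: [0.79, 0.614, -0.0, -0.001]
wrist_force: [2.4, -10.1, 2.3]
finger_gap: 29.8
```

Call:
{"name": "play_rows", "arguments": {
  "rows": [
    {"x":0.25,"y":0.97,"z":0,"rx":0,"ry":0,"rz":0,"grip":1}
  ]
}}

```text
t: 7.22
ee_pos: [523.2, -59.4, 80.6]
tcp_rot: [0.79, 0.613, -0.0, -0.001]
wrist_force: [1.6, -9.9, 2.6]
finger_gap: 29.6
```

Call:
{"name": "play_rows", "arguments": {
  "rows": [
    {"x":0.25,"y":0.97,"z":0,"rx":0,"ry":0,"rz":0,"grip":1}
  ]
}}

```text
t: 7.35
ee_pos: [523.5, -58.4, 80.6]
tcp_rot: [0.79, 0.613, -0.0, -0.001]
wrist_force: [2.3, -10.7, 3.4]
finger_gap: 29.8
```

Call:
{"name": "play_rows", "arguments": {
  "rows": [
    {"x":0.25,"y":0.97,"z":0,"rx":0,"ry":0,"rz":0,"grip":1}
  ]
}}

```text
t: 7.48
ee_pos: [523.7, -57.6, 80.6]
tcp_rot: [0.79, 0.613, -0.0, -0.001]
wrist_force: [1.3, -11.8, 3.6]
finger_gap: 29.8
```

Call:
{"name": "play_rows", "arguments": {
  "rows": [
    {"x":0.25,"y":0.97,"z":0,"rx":0,"ry":0,"rz":0,"grip":1},
    {"x":0.25,"y":0.97,"z":0,"rx":0,"ry":0,"rz":0,"grip":1}
  ]
}}

```text
t: 7.72
ee_pos: [524.1, -56.0, 80.6]
tcp_rot: [0.79, 0.613, -0.001, -0.001]
wrist_force: [1.7, -12.0, 4.6]
finger_gap: 29.6
```

Call:
{"name": "play_rows", "arguments": {
  "rows": [
    {"x":0.25,"y":0.97,"z":0,"rx":0,"ry":0,"rz":0,"grip":1},
    {"x":0.25,"y":0.97,"z":0,"rx":0,"ry":0,"rz":0,"grip":1}
  ]
}}

```text
t: 7.98
ee_pos: [524.7, -53.7, 80.6]
tcp_rot: [0.79, 0.613, -0.0, -0.001]
wrist_force: [2.1, -10.7, 2.5]
finger_gap: 29.7
```

Call:
{"name": "play_rows", "arguments": {
  "rows": [
    {"x":0.37,"y":1.45,"z":0,"rx":0,"ry":0,"rz":0,"grip":1},
    {"x":0.37,"y":1.45,"z":0,"rx":0,"ry":0,"rz":0,"grip":1},
    {"x":0.37,"y":1.45,"z":0,"rx":0,"ry":0,"rz":0,"grip":1},
    {"x":0.37,"y":1.45,"z":0,"rx":0,"ry":0,"rz":0,"grip":1}
  ]
}}

```text
t: 8.48
ee_pos: [526.2, -47.8, 80.6]
tcp_rot: [0.79, 0.613, -0.0, -0.001]
wrist_force: [2.6, -10.6, 3.8]
finger_gap: 30.1
```

Call:
{"name": "play_rows", "arguments": {
  "rows": [
    {"x":0.37,"y":1.45,"z":0,"rx":0,"ry":0,"rz":0,"grip":1},
    {"x":0.37,"y":1.45,"z":0,"rx":0,"ry":0,"rz":0,"grip":1},
    {"x":0.37,"y":1.45,"z":0,"rx":0,"ry":0,"rz":0,"grip":1},
    {"x":0.37,"y":1.45,"z":0,"rx":0,"ry":0,"rz":0,"grip":1},
    {"x":0.37,"y":1.45,"z":0,"rx":0,"ry":0,"rz":0,"grip":1},
    {"x":0.37,"y":1.45,"z":0,"rx":0,"ry":0,"rz":0,"grip":1}
  ]
}}

```text
t: 9.22
ee_pos: [528.4, -39.1, 80.6]
tcp_rot: [0.79, 0.613, -0.0, -0.001]
wrist_force: [2.2, -10.4, 3.7]
finger_gap: 29.6
```

```bash
cat > st.py <<'E'
from h import *
s=readout.sense();ey=np.array([.2471,.969,0]);ex=np.array([.969,-.2471,0])
d=s['ee_pos']-np.array([522.8,-60.8,80.6]);f=s['wrist_force']
print('t',s['t'],'along',d@ey,'cross',d@ex,'F',f@ey,f@ex,f[2],'gap',s['finger_gap'])
E
python3 st.py; python3 snapw.py w4
```

```text
t 9.225 along 22.36811589392752 cross 0.04904846314699807 F -9.521383586074302 4.653036514721153 3.6763049452922014 gap 29.5779477074895
9.225 [528.3745812  -39.13783604  80.5986733 ] [[ 0.247  0.969 -0.002]
 [ 0.969 -0.247  0.001]
 [ 0.001 -0.002 -1.   ]] [  2.15601665 -10.37578462   3.67630495] [-0.02   0.005 -0.004 -0.004  0.003  0.003 -0.024]
```

View pics/w4.png

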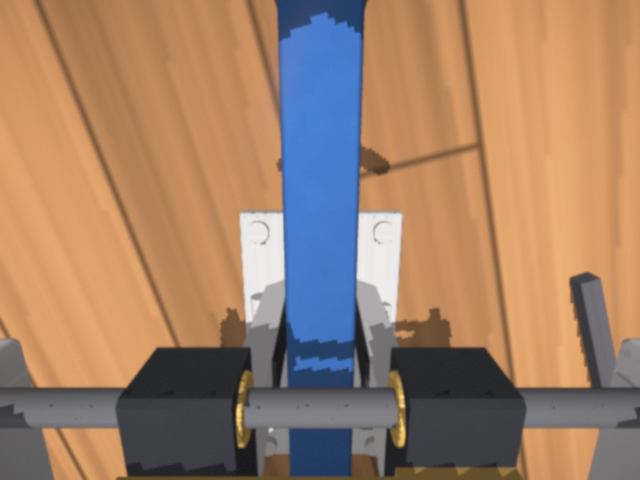

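```bash
python3 - <<'E'
from h import *
p=eyes.snapshot('top'); a=cv2.imread('pics/top0.png')[...,::-1]
save(p,'top1')
def frontal(rgb):
    t=rgb[200:245,240:300].astype(np.uint8); return cv2.cvtColor(np.ascontiguousarray(t),cv2.COLOR_RGB2GRAY)
b0,b1=[(cv2.cvtColor(np.ascontiguousarray(x),cv2.COLOR_RGB2HSV)) for x in (a,p['pixels'])]
for h in (b0,b1):
    m=(h[...,0]>105)&(h[...,0]<130)&(h[...,1]>120);v,u=np.nonzero(m[200:260,220:330]);print(u.min()+220)
print(p['fx']/1050)
E
python3 st.py
```

```text
271
261
0.4585522571412534
t 9.325 along 22.596495227642333 cross 0.08804804781355724 F -7.761953948974385 5.345075388908593 3.055567891695135 gap 29.461601315811194
```

Call:
{"name": "play_rows", "arguments": {
  "rows": [
    {"x":0.37,"y":1.45,"z":0,"rx":0,"ry":0,"rz":0,"grip":1},
    {"x":0.37,"y":1.45,"z":0,"rx":0,"ry":0,"rz":0,"grip":1},
    {"x":0.37,"y":1.45,"z":0,"rx":0,"ry":0,"rz":0,"grip":1},
    {"x":0.25,"y":0.97,"z":0,"rx":0,"ry":0,"rz":0,"grip":1}
  ]
}}

```text
t: 9.82
ee_pos: [529.8, -33.7, 80.6]
tcp_rot: [0.79, 0.614, -0.0, -0.001]
wrist_force: [2.4, -9.3, 3.1]
finger_gap: 29.5
```

Call:
{"name": "play_rows", "arguments": {
  "rows": [
    {"x":0.2,"y":0.75,"z":0,"rx":0,"ry":0,"rz":0,"grip":1},
    {"x":0.2,"y":0.75,"z":0,"rx":0,"ry":0,"rz":0,"grip":1}
  ]
}}

```text
t: 10.07
ee_pos: [530.2, -32.3, 80.6]
tcp_rot: [0.79, 0.613, -0.0, -0.001]
wrist_force: [2.0, -9.4, 5.1]
finger_gap: 29.9
```

Call:
{"name": "play_rows", "arguments": {
  "rows": [
    {"x":0.2,"y":0.75,"z":0,"rx":0,"ry":0,"rz":0,"grip":1},
    {"x":0.2,"y":0.75,"z":0,"rx":0,"ry":0,"rz":0,"grip":1}
  ]
}}

```text
t: 10.32
ee_pos: [530.5, -30.8, 80.6]
tcp_rot: [0.79, 0.613, -0.0, -0.001]
wrist_force: [1.6, -10.0, 3.0]
finger_gap: 29.5
```

```bash
python3 st.py
```

```text
t 10.325 along 30.962073972206408 cross 0.05868018286173182 F -9.313001533870544 4.024216296565019 3.024529304166129 gap 29.534990297231484
```

Call:
{"name": "play_rows", "arguments": {
  "rows": [
    {"x":0.2,"y":0.75,"z":0,"rx":0,"ry":0,"rz":0,"grip":1},
    {"x":0.2,"y":0.75,"z":0,"rx":0,"ry":0,"rz":0,"grip":1}
  ]
}}

```text
t: 10.58
ee_pos: [530.9, -29.3, 80.6]
tcp_rot: [0.79, 0.613, -0.0, -0.001]
wrist_force: [1.7, -11.4, 3.7]
finger_gap: 29.9
```

Call:
{"name": "play_rows", "arguments": {
  "rows": [
    {"x":0.2,"y":0.75,"z":0,"rx":0,"ry":0,"rz":0,"grip":1},
    {"x":0.2,"y":0.75,"z":0,"rx":0,"ry":0,"rz":0,"grip":1}
  ]
}}

```text
t: 10.82
ee_pos: [531.3, -27.8, 80.6]
tcp_rot: [0.79, 0.613, -0.0, -0.001]
wrist_force: [2.1, -9.4, 3.4]
finger_gap: 29.7
```

Call:
{"name": "play_rows", "arguments": {
  "rows": [
    {"x":0.2,"y":0.75,"z":0,"rx":0,"ry":0,"rz":0,"grip":1},
    {"x":0.2,"y":0.75,"z":0,"rx":0,"ry":0,"rz":0,"grip":1}
  ]
}}

```text
t: 11.08
ee_pos: [531.7, -26.1, 80.6]
tcp_rot: [0.79, 0.614, -0.0, -0.001]
wrist_force: [1.8, -7.5, 3.6]
finger_gap: 29.7
```

```bash
python3 st.py
```

```text
t 11.075 along 35.80044238999028 cross 0.07580314635740848 F -6.804939590202385 3.593276472804879 3.6297473075624085 gap 29.745669825152408
```

Call:
{"name": "play_rows", "arguments": {
  "rows": [
    {"x":0.12,"y":0.48,"z":0,"rx":0,"ry":0,"rz":0,"grip":1},
    {"x":0.12,"y":0.48,"z":0,"rx":0,"ry":0,"rz":0,"grip":1}
  ]
}}

```text
t: 11.32
ee_pos: [532.0, -24.9, 80.6]
tcp_rot: [0.79, 0.614, -0.0, -0.001]
wrist_force: [2.8, -7.5, 4.1]
finger_gap: 30.0
```

Call:
{"name": "play_rows", "arguments": {
  "rows": [
    {"x":0.12,"y":0.48,"z":0,"rx":0,"ry":0,"rz":0,"grip":1},
    {"x":0.12,"y":0.48,"z":0,"rx":0,"ry":0,"rz":0,"grip":1}
  ]
}}

```text
t: 11.58
ee_pos: [532.3, -23.8, 80.6]
tcp_rot: [0.79, 0.614, -0.0, -0.001]
wrist_force: [2.9, -6.2, 3.2]
finger_gap: 30.0
```

Call:
{"name": "play_rows", "arguments": {
  "rows": [
    {"x":0.12,"y":0.48,"z":0,"rx":0,"ry":0,"rz":0,"grip":1},
    {"x":0.12,"y":0.48,"z":0,"rx":0,"ry":0,"rz":0,"grip":1}
  ]
}}

```text
t: 11.82
ee_pos: [532.6, -22.5, 80.6]
tcp_rot: [0.79, 0.614, -0.0, -0.001]
wrist_force: [4.6, -5.5, 2.5]
finger_gap: 29.6
```

```bash
python3 st.py
```

```text
t 11.825 along 39.49775014353528 cross 0.07832327436984521 F -4.21274979237557 5.809967630322815 2.5265239125455614 gap 29.642070657587862
```

Call:
{"name": "play_rows", "arguments": {
  "rows": [
    {"x":0.1,"y":0.38,"z":0,"rx":0,"ry":0,"rz":0,"grip":1}
  ]
}}

```text
t: 11.95
ee_pos: [532.7, -22.3, 80.6]
tcp_rot: [0.79, 0.614, -0.0, -0.001]
wrist_force: [2.1, -7.3, 3.5]
finger_gap: 29.6
```

Call:
{"name": "play_rows", "arguments": {
  "rows": [
    {"x":0.1,"y":0.38,"z":0,"rx":0,"ry":0,"rz":0,"grip":1}
  ]
}}

```text
t: 12.08
ee_pos: [532.7, -22.2, 80.6]
tcp_rot: [0.79, 0.614, -0.0, -0.001]
wrist_force: [1.9, -8.4, 3.2]
finger_gap: 29.6
```

```bash
python3 st.py
```

```text
t 12.075 along 39.88615884960705 cross 0.09551804229077554 F -7.667717160085785 3.9509736487633953 3.2195012813875916 gap 29.574881694906782
```

Call:
{"name": "play_rows", "arguments": {
  "rows": [
    {"x":0.1,"y":0.38,"z":0,"rx":0,"ry":0,"rz":0,"grip":1}
  ]
}}

```text
t: 12.2
ee_pos: [532.8, -22.0, 80.6]
tcp_rot: [0.79, 0.614, -0.0, -0.001]
wrist_force: [1.8, -8.8, 3.6]
finger_gap: 29.8
```

Call:
{"name": "play_rows", "arguments": {
  "rows": [
    {"x":0,"y":0,"z":0,"rx":0,"ry":0,"rz":0,"grip":1}
  ]
}}

```text
t: 12.32
ee_pos: [532.8, -22.0, 80.6]
tcp_rot: [0.79, 0.614, -0.0, -0.001]
wrist_force: [2.1, -8.5, 3.6]
finger_gap: 30.0
```

```bash
python3 st.py
```

```text
t 12.325 along 40.036491896745204 cross 0.08714274803841349 F -7.747002328704132 4.131262726101326 3.5784136267878166 gap 29.992827794577718
```

Call:
{"name": "play_rows", "arguments": {
  "rows": [
    {"x":0.1,"y":0.38,"z":0,"rx":0,"ry":0,"rz":0,"grip":1}
  ]
}}

```text
t: 12.45
ee_pos: [532.8, -21.8, 80.6]
tcp_rot: [0.79, 0.614, -0.0, -0.001]
wrist_force: [1.7, -9.8, 4.0]
finger_gap: 29.6
```

Call:
{"name": "play_rows", "arguments": {
  "rows": [
    {"x":0.1,"y":0.38,"z":0,"rx":0,"ry":0,"rz":0,"grip":1}
  ]
}}

```text
t: 12.58
ee_pos: [532.9, -21.5, 80.6]
tcp_rot: [0.79, 0.613, -0.0, -0.001]
wrist_force: [0.9, -9.8, 4.9]
finger_gap: 29.7
```

```bash
python3 st.py
```

```text
t 12.575 along 40.55450735214626 cross 0.10316007020884399 F -9.259164505015718 3.245111943704289 4.869453343674233 gap 29.73873288565418
```

Call:
{"name": "play_rows", "arguments": {
  "rows": [
    {"x":0.08,"y":0.3,"z":0,"rx":0,"ry":0,"rz":0,"grip":1}
  ]
}}

```text
t: 12.7
ee_pos: [533.0, -21.3, 80.6]
tcp_rot: [0.79, 0.613, -0.0, -0.001]
wrist_force: [1.3, -10.5, 4.2]
finger_gap: 29.9
```

Call:
{"name": "play_rows", "arguments": {
  "rows": [
    {"x":0.08,"y":0.3,"z":0,"rx":0,"ry":0,"rz":0,"grip":1}
  ]
}}

```text
t: 12.82
ee_pos: [533.0, -20.9, 80.6]
tcp_rot: [0.79, 0.613, -0.0, -0.001]
wrist_force: [1.8, -9.6, 4.5]
finger_gap: 29.7
```

```bash
python3 st.py
```

```text
t 12.825 along 41.17124538690192 cross 0.07058422140778475 F -8.873570076875584 4.075697900168702 4.547277973420415 gap 29.67546575350243
```

Call:
{"name": "play_rows", "arguments": {
  "rows": [
    {"x":0.08,"y":0.3,"z":0,"rx":0,"ry":0,"rz":0,"grip":1}
  ]
}}

```text
t: 12.95
ee_pos: [533.1, -20.6, 80.6]
tcp_rot: [0.79, 0.613, -0.0, -0.001]
wrist_force: [0.8, -9.5, 5.2]
finger_gap: 29.8
```

Call:
{"name": "play_rows", "arguments": {
  "rows": [
    {"x":0.08,"y":0.3,"z":0,"rx":0,"ry":0,"rz":0,"grip":1}
  ]
}}

```text
t: 13.08
ee_pos: [533.2, -20.3, 80.6]
tcp_rot: [0.79, 0.613, -0.0, -0.001]
wrist_force: [1.2, -9.8, 4.9]
finger_gap: 30.0
```

```bash
python3 st.py
```

```text
t 13.075 along 41.79403876503739 cross 0.08404344984579026 F -9.204056030156476 3.594350960591487 4.94641748636748 gap 29.984626053226005
```

Call:
{"name": "play_rows", "arguments": {
  "rows": [
    {"x":0.06,"y":0.24,"z":0,"rx":0,"ry":0,"rz":0,"grip":1}
  ]
}}

```text
t: 13.2
ee_pos: [533.2, -20.2, 80.6]
tcp_rot: [0.79, 0.613, -0.0, -0.001]
wrist_force: [0.7, -10.5, 5.3]
finger_gap: 29.7
```

Call:
{"name": "play_rows", "arguments": {
  "rows": [
    {"x":0.06,"y":0.24,"z":0,"rx":0,"ry":0,"rz":0,"grip":1}
  ]
}}

```text
t: 13.32
ee_pos: [533.3, -20.1, 80.6]
tcp_rot: [0.79, 0.613, -0.001, -0.001]
wrist_force: [1.3, -12.3, 4.2]
finger_gap: 30.0
```

```bash
python3 st.py
```

```text
t 13.325 along 42.05233729148404 cross 0.06646032149370207 F -11.584118746181115 4.247446695971504 4.188027986475141 gap 30.019544884529097
```

Force rises while motion stops: the lock. I'll relieve the pull, then release.

Call:
{"name": "play_rows", "arguments": {
  "rows": [
    {"x":-0.15,"y":-0.6,"z":0,"rx":0,"ry":0,"rz":0,"grip":1},
    {"x":-0.15,"y":-0.6,"z":0,"rx":0,"ry":0,"rz":0,"grip":1}
  ]
}}

```text
t: 13.58
ee_pos: [533.2, -20.1, 80.6]
tcp_rot: [0.79, 0.614, 0.0, -0.001]
wrist_force: [4.0, -3.8, 2.3]
finger_gap: 29.7
```

```bash
python3 st.py
```

```text
t 13.575 along 41.99648460493039 cross 0.07468378870983017 F -2.656474443386504 4.781717868400687 2.2700387993654756 gap 29.68517949657741
```

Call:
{"name": "play_rows", "arguments": {
  "rows": [
    {"x":-0.08,"y":-0.3,"z":0,"rx":0,"ry":0,"rz":0,"grip":1},
    {"x":0,"y":0,"z":0,"rx":0,"ry":0,"rz":0,"grip":0},
    {"x":0,"y":0,"z":0,"rx":0,"ry":0,"rz":0,"grip":0},
    {"x":0,"y":0,"z":0,"rx":0,"ry":0,"rz":0,"grip":0},
    {"x":0,"y":0,"z":0,"rx":0,"ry":0,"rz":0,"grip":0},
    {"x":0,"y":0,"z":0,"rx":0,"ry":0,"rz":0,"grip":0}
  ]
}}

```text
t: 14.32
ee_pos: [533.0, -19.7, 80.4]
tcp_rot: [0.789, 0.614, 0.0, -0.002]
wrist_force: [-0.8, 0.6, 0.1]
finger_gap: 76.3
```

Call:
{"name": "play_rows", "arguments": {
  "rows": [
    {"x":0,"y":0,"z":40,"rx":0,"ry":0,"rz":0,"grip":0},
    {"x":0,"y":0,"z":50,"rx":0,"ry":0,"rz":0,"grip":0},
    {"x":0,"y":0,"z":30,"rx":0,"ry":0,"rz":-0.176,"grip":0},
    {"x":4,"y":-6,"z":0,"rx":0,"ry":0,"rz":-0.176,"grip":0},
    {"x":6,"y":-6,"z":0,"rx":0,"ry":0,"rz":-0.176,"grip":0},
    {"x":6,"y":-6,"z":0,"rx":0,"ry":0,"rz":-0.176,"grip":0},
    {"x":6,"y":-6,"z":0,"rx":0,"ry":0,"rz":-0.176,"grip":0},
    {"x":6,"y":-6,"z":0,"rx":0,"ry":0,"rz":-0.176,"grip":0},
    {"x":6,"y":-6,"z":0,"rx":0,"ry":0,"rz":-0.176,"grip":0},
    {"x":6,"y":-5,"z":0,"rx":0,"ry":0,"rz":-0.176,"grip":0},
    {"x":6,"y":-5,"z":0,"rx":0,"ry":0,"rz":-0.174,"grip":0},
    {"x":0,"y":0,"z":0,"rx":0.036,"ry":0.141,"rz":0,"grip":0}
  ]
}}

```text
t: 15.82
ee_pos: [578.1, -65.4, 201.6]
tcp_rot: [0.989, -0.131, -0.071, -0.01]
wrist_force: [-0.5, 0.8, 0.2]
finger_gap: 94.0
```

Call:
{"name": "play_rows", "arguments": {
  "rows": [
    {"x":0,"y":0,"z":-10,"rx":0.036,"ry":0.141,"rz":0,"grip":0},
    {"x":0,"y":0,"z":0,"rx":0.036,"ry":0.141,"rz":0,"grip":0},
    {"x":0,"y":0,"z":0,"rx":0,"ry":0,"rz":0,"grip":0},
    {"x":0,"y":0,"z":0,"rx":0,"ry":0,"rz":0,"grip":0}
  ]
}}

```text
t: 16.32
ee_pos: [579.0, -65.6, 190.3]
tcp_rot: [0.968, -0.127, -0.213, -0.027]
wrist_force: [0.3, -0.7, 1.1]
finger_gap: 93.7
```

```bash
python3 snapw.py w5; python3 -c "
import cv2;a=cv2.imread('pics/w5.png');cv2.imwrite('pics/w5c.png',cv2.resize(a[200:300,240:400],None,fx=5,fy=5))"
```

```text
16.325 [579.01109512 -65.61515132 190.31184411] [[ 0.877 -0.257 -0.406]
 [-0.234 -0.966  0.106]
 [-0.419  0.002 -0.908]] [ 0.2558059  -0.71150739  1.11057478] [-0.001 -0.032 -0.002  0.009  0.     0.001  0.   ]
```

View pics/w5.png

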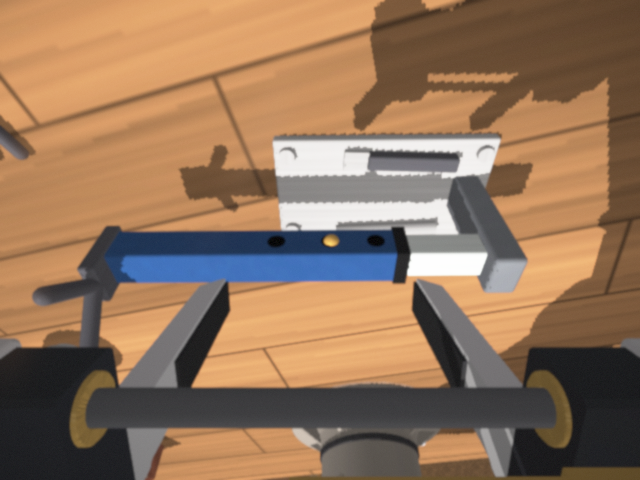

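View pics/w5c.png

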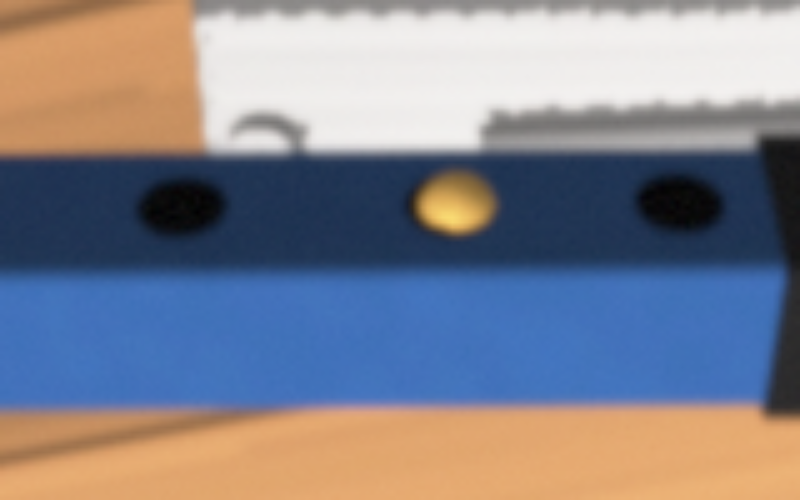

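The button sits proud in the middle hole at (331, 241). The first hole is now at (276, 241) on the outward side and the third is at (376, 241). Nothing is touching the gripper.

```bash
python3 an.py w5 b,331,241 d,276,241 d,376,241
python3 - <<'E'
from h import *
print(readout.sense()['t'], job.sign_off())
E
```

```text
top z 115.45917010415216 dir [0.24691628 0.96903682] 75.70489156486485
face b [10.46281003 11.22050423 11.98811356] top b [-15.62088162   0.65119729  11.93497424]
face dir [0.24677012 0.96907405] 75.7135337902813
[324 235  15  12 132] [330.59090909 240.67424242] [539.3 -64.2 103.2] along -58.87
[268 236  17  11 142] [275.78169014 241.04225352] [547.2 -23.1 100.2] along -17.02
[368 235  16  11 138] [375.43478261 240.23188406] [528.4 -96.9 100.2] along -93.22
ctr [540.52353267  -3.79758509 115.22132135] dx [ 0.96903682 -0.24691628]
the job is handed in; nothing more can be done
16.375 None
```

The bar rest is one hole longer: the brass button is out in the very next hole of the blue tube, and the job was handed in at 16.4 s of the 43 s allowed.

- **Pressing:** I gripped the tube at 55 N with one pad flat over the button. The finger gap closed to about 30 mm, the tube's own width, so the button was flush.
- **Sliding:** I moved the tube outwards by feel, with the push staying between about 8 and 12 N. It fell to about 4 N as the dome entered the next hole.
- **Stopping:** At about 42 mm of tool travel the push rose to 11.6 N and the tube stopped. I took that as the lock, eased off the pull and let go.

**Last checks:**
- The wrist picture shows the button standing proud in the middle hole, with the same outline (15 by 12 pixels) as when it was out at the start.
- The button measured 41.9 mm from the first hole. The spacing seen in the picture before the move was 41.5 mm, and the third hole is 34.4 mm away against the nominal 35 mm.
- The gripper is open and clear of everything. The punch and chisel looked unmoved in that picture. I did not re-measure the hammer, tongs, bowl, brush or bar.

**One oddity:** after the force dip, the tube still slid about 2 mm before it locked, slightly more than the 1.5 mm of total play.

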